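# Add the next crosswise layer to the drying stack of oak slats

### The arm

A 6-joint arm with a two-finger parallel gripper is mounted at the origin on a cart in front of the work surface, level with it; the furniture and walls round the work are solid. World frame = base frame: x ahead of the robot, y to its left, z up, the work surface at z = 0. Lengths are in mm, angles in degrees, forces in N, time in s.
With the tool pointing down it reaches from about 275 to 750 mm from the base axis. Payload 10.2 kg.
Tool frame: the origin (TCP) lies at the very end of the fingers, on their centre line; the grasp point (between the pads) lies manip.grip_depth behind it (manip.grip_depth is the distance from the TCP to the grasp point, in mm); z points along the fingers, y is the line along which they close (so a half turn about z gives the same grasp; the last joint's range is limited). The gripper opens to 88 mm and grips with 3 to 60 N. Pads are 18 mm wide; open, the fingers measure 123 mm over their backs; the gripper's body (75 mm by 187 mm) begins 45 mm behind the grasp point.
Start: joints at [-87.17, 17.928, 85.812, -0, 76.261, -12.8], TCP at [141.437, -505.595, 238.72] pointing down, gripper open.
Joint ranges: [-168.41, 168.41], [-55.51, 124.54], [10.69, 146.95], [-70.63, 250.63], [1, 178], [-165.06, 165.06]. Speed limits (degrees/s): [136.94, 136.94, 172.46, 180, 180, 180].

### API

Orientations are given as [roll, pitch, yaw] about the fixed x, y, z axes, in that order (R = Rz(yaw) Ry(pitch) Rx(roll)).
In Python, from plant import manip gives the robot as it stands. The module is installed in compiled form; this text tells all that it offers.
- The arm moves only by the tool send_rows, never from a script. Its arguments are lists of equal length, an entry for each row: "grip": the closure in counts, from 0 (fully open) to 255 (shut); "dp": the shift along the tool's x, y, z in units of 250 mm (1.0 is 250 mm), a list of three; "yaw": the turn about the tool's z in units of 2 pi rad (1.0 is 2 pi rad). A call has 1 to 8 rows; each row is the pose to reach, as a shift and turn from the pose commanded when the call began, along the tool's axes at that moment, turning the shorter way round; what a row does not reach only later rows make up. A row lasts 1/10 s, in which the tool goes at most 50 mm and 8.59 degrees, less where a joint would pass 70% of its speed; a pose out of reach is approached as far as the arm can. A call with a number of a shift or a turn outside -1 to 1 is refused whole. A call with a gripper value outside its range is refused whole. The fingers move at their own pace and stop on an object; the grip force is fixed at half the most. Time passes only in rows, so rows that repeat a pose let the fingers close. It gives the time, the measured TCP pose, the force, the opening and the grip force at its end, in the units of the state.
- manip.sense(): the state, without advancing time (a new reading comes with each control period).
- manip.read_camera(name): name is "scene" or "side" or "wrist"; returns a dict with "img" (420x560x3 uint8, red, green, blue), "fx", "fy", "cx", "cy" (pixels), "cam_to_world" (4x4, takes a point from camera to world coordinates); the wrist camera has in their place "T_tool_cam" (4x4, takes a point from camera to tool coordinates, whose origin is the TCP and whose axes are the flange's). Camera axes: x right, y down, z forward; pixel columns grow to the right and rows downward; lengths in mm; the calibration is good to about 2 mm. The wrist camera is an equidistant fisheye: a pixel r from the principal point sees the ray r / f radians off the axis. A picture is of the moment at which its call begins: read the wrist's pose just before it. There is no depth.
- manip.sign_off(): hands the job in; it is judged then, once.
The state is a dict: "clock": time; "joints": joint angles; "qvel": joint speeds; "joint_efforts": joint torques, N m; "tool_pos": TCP position; "eef_rot": TCP orientation; "ft_force": force on the tool from outside, world axes, zero at the start; "moment": the same for the moment, N m; "gripper_width": opening from 0.0 (shut) to 1.0 (fully open); "finger_force": force on a finger pad.
Only numpy, scipy, OpenCV 4.12 (cv2) and the standard library are available. Lean on these libraries where they do the work, as an engineer would, in place of code of your own. Each camera call takes 0.05 s, during which the arm holds its last target. There are 200 camera calls.

### The job

Freshly oiled oak slats are being stacked criss-cross to dry, two to a layer, and the first two layers stand. Lay the two loose slats of the same full length on top as the third layer: flat, crosswise on the upper pair and each directly above one of the two bottom slats, with their ends overhanging equally. Do not shift the slats that are already stacked.

Things in the scene. Friction and masses are not known exactly. Their poses are not given: they have to be found in the camera images.
- slat_a: Oak slat lying loose and flat on the worktop left of the stack: straight bar 140 long (x) x 22 wide (y) x 18 mm thick (z), small dowel plug near each end, 45 g; origin at the centre of its underside. It points roughly left to right, turned up to 20 degrees. (A 75 mm short piece, else alike, lies right of the stack: not wanted.)
- slat_b: Oak slat lying loose and flat on the worktop left of the stack: straight bar 140 long (x) x 22 wide (y) x 18 mm thick (z), small dowel plug near each end, 45 g; origin at the centre of its underside. It points roughly left to right, turned up to 20 degrees. It lies 90 mm or more nearer or further than slat_a.
- tower_top (a point): Middle of the stack's top face, 36 mm above the worktop. The stack is four loose slats like slat_a: two bottom ones (along this y axis) and two upper ones across them (along x), each pair 84 mm apart between centre lines. z is up. Third-layer slats thus lie along y with centre lines at x = +42 and -42 mm. The point moves with the upper slat at y = -42 mm.
- upper_2: The other upper slat of the stack (at y = +42 mm from tower_top), same size as slat_a; origin at the centre of its underside, x along it. Beware: right of the stack a big boiler cabinet hangs from z = 0.29 m up (y below -0.07, x beyond 0.43 m, in the base frame), in the way of an arm that swings across from the right: draw the hand in before swinging.

How it is judged:
By the outcome, as a careful person would: the job done as asked, in the order asked, and still so for the second after the job is handed in, with the robot touching nothing.
It also fails if it takes over 61 s, if anything falls off the work surface, if the arm or the gripper's body presses on something with over 40 N, if the wrist force passes 120 N, or if a joint passes its speed limit or range.

## Working session

There is one attempt and no reset: what is moved stays moved. The work goes in short steps, Python scripts to look and compute and a tool call to move; the robot and the scene stay as the last step left them, time stands still between calls to the robot, and variables do not carry over. Pictures are saved under pics/ and viewed, at most 10 in all, crops included, and the job is handed in when it is done.

Besides the shell and the picture viewer there is one more tool, called after ">>>" by a JSON object that holds its "op" and its "data". send_rows: Moves the arm, as the interface text tells. Shifts and turns lie within -1 to 1; 1 stands for 250 mm of shift or 2 pi rad of turn. Its arguments: {"type":"object","properties":{"grip":{"type":"array"},"dp":{"type":"array"},"yaw":{"type":"array"}},"required":["grip","dp","yaw"]}

```bash
mkdir -p pics
cat > a.py <<'E'
from plant import manip
import cv2,numpy as np
s=manip.sense();print({k:s[k] for k in('clock','tool_pos','eef_rot','gripper_width')},manip.grip_depth)
for n in('scene','side'):
    c=manip.read_camera(n);cv2.imwrite(f'pics/{n}0.png',c['img'][:,:,::-1]);np.save(f'{n}.npy',c,allow_pickle=True)
    print(n,c['fx'],c['cx'],c['cy'],np.round(c['cam_to_world'],3).tolist())
E
python3 a.py
```

```text
{'clock': 0.0, 'tool_pos': array([ 141.42062739, -505.35670691,  238.19378355]), 'eef_rot': array([-1.79933241e+02, -1.53063479e-02,  1.56281810e+01]), 'gripper_width': 0.9996462548934195} 18.700000000000003
scene 464.8778942873019 286.806697119656 203.8491065135492 [[-0.583, -0.336, 0.74, -181.261], [-0.812, 0.227, -0.537, 681.228], [0.012, -0.914, -0.405, 399.789], [0.0, 0.0, 0.0, 1.0]]
side 543.8087995494845 282.87518441996485 205.49666112911876 [[0.957, -0.127, 0.26, 221.74], [-0.289, -0.475, 0.832, -511.67], [0.017, -0.871, -0.491, 497.238], [0.0, 0.0, 0.0, 1.0]]
```

View pics/scene0.png

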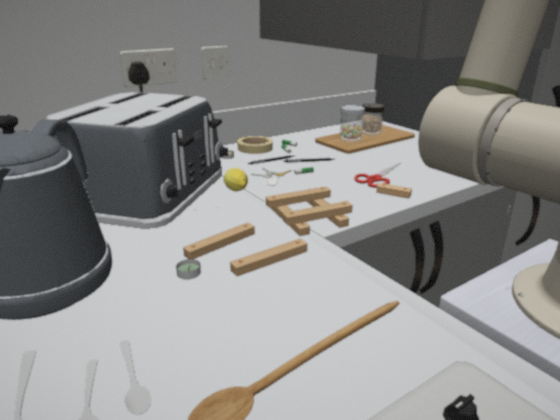

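View pics/side0.png

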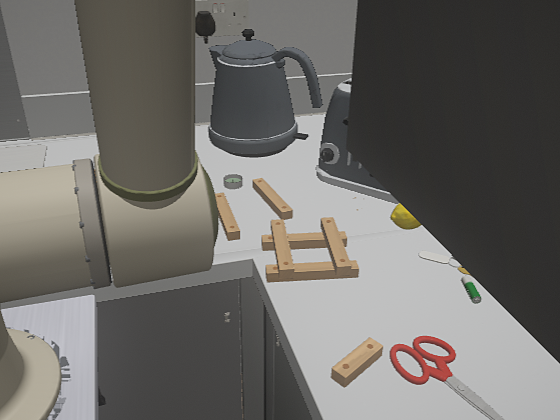

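The scene view shows the loose slats at about (220,240) and (270,256), and the stack around (310,210). The side view shows the loose slats at (227,215) and (272,198), and the stack at (310,250) with its upper pair running along world y. The short piece is at (357,362). Next I'll mask the top faces and cast them onto planes.

```bash
cat > h.py <<'E'
import cv2,numpy as np
def ray(c,uv,z):
    uv=np.asarray(uv,float).reshape(-1,2);T=np.asarray(c['cam_to_world'])
    d=np.c_[(uv[:,0]-c['cx'])/c['fx'],(uv[:,1]-c['cy'])/c['fy'],np.ones(len(uv))]@T[:3,:3].T
    o=T[:3,3];return (o+d*((z-o[2])/d[:,2])[:,None])[:,:2]
E
cat > b.py <<'E'
from h import *
out=[]
for n in('scene','side'):
    c=np.load(n+'.npy',allow_pickle=True).item();im=c['img'];hsv=cv2.cvtColor(im,cv2.COLOR_RGB2HSV)
    m=((hsv[...,0]>8)&(hsv[...,0]<22)&(hsv[...,1]>90)).astype(np.uint8)
    roi=(slice(175,280),slice(175,365)) if n=='scene' else (slice(170,290),slice(200,370))
    mm=np.zeros_like(m);mm[roi]=m[roi]
    v=hsv[...,2][mm>0];t,_=cv2.threshold(v.astype(np.uint8),0,255,cv2.THRESH_OTSU);print(n,'otsu',t)
    top=((mm>0)&(hsv[...,2]>t)).astype(np.uint8)
    top=cv2.morphologyEx(top,cv2.MORPH_CLOSE,np.ones((3,3)))
    cs,_=cv2.findContours(top,cv2.RETR_EXTERNAL,cv2.CHAIN_APPROX_NONE)
    for k in cs:
        if cv2.contourArea(k)<60: continue
        ctr=k.reshape(-1,2).mean(0)
        for z in(18,36):
            p=ray(c,k,z).astype(np.float32);r=cv2.minAreaRect(p);b=cv2.boxPoints(r)
            e=b[1]-b[0];f=b[2]-b[1];e=e if np.hypot(*e)>np.hypot(*f) else f
            print(n,ctr.round(),'z',z,np.round(r[0],1),np.round(r[1],1),'ang',round(float(np.degrees(np.arctan2(e[1],e[0]))%180),1))
    x=cv2.resize(im[roi],None,fx=4,fy=4,interpolation=cv2.INTER_CUBIC)[:,:,::-1].copy()
    k2,_=cv2.findContours(cv2.resize(top[roi],None,fx=4,fy=4,interpolation=0),0,1);cv2.drawContours(x,k2,-1,(255,0,0),1);out.append(cv2.resize(x,(780,290 if 0 else 300*0+int(780*x.shape[0]/x.shape[1]))))
for i,o in enumerate(out): cv2.imwrite(f'pics/m{i}.png',o[:600])
E
python3 b.py
```

```text
scene otsu 136.0
side otsu 140.0
side [276. 262.] z 18 [410.5 147.5] [73.5 30.1] ang 87.7
side [276. 262.] z 36 [403.4 122.8] [70.8 28.9] ang 87.7
side [226. 213.] z 18 [370.7 308. ] [136.6  20.7] ang 90.0
side [226. 213.] z 36 [365.1 277.2] [131.5  20. ] ang 90.0
```

View pics/m1.png

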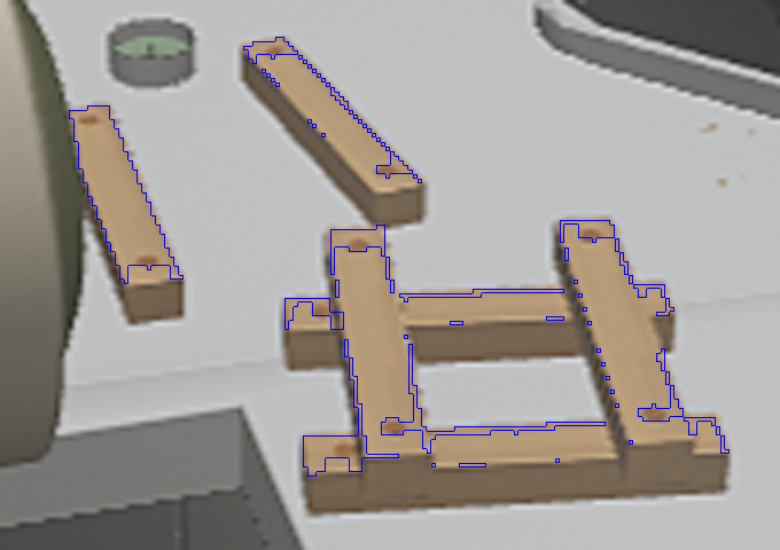

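The enlarged side view shows every slat clearly, but the mask mixes top and side faces in places. I'll use the corners read from this crop for coarse positions, then refine with the wrist camera.

Run:
```python
from h import *
c=np.load('side.npy',allow_pickle=True).item();s=170/780
Q={'L1':(18,[(70,108),(108,106),(183,279),(127,281)]),'L2':(18,[(243,48),(284,38),(424,183),(374,193)]),
'U1':(36,[(330,232),(384,227),(425,450),(362,458)]),'U2':(36,[(557,222),(611,219),(692,438),(624,445)])}
for k,(z,q) in Q.items():
    p=ray(c,np.array(q)*s+[200-.4,170-.4],z);a=(p[0]+p[1])/2;b=(p[2]+p[3])/2;d=a-b
    print(k,p.mean(0).round(1),'len',np.hypot(*d).round(1),'w',np.linalg.norm(p[0]-p[1]).round(1),np.linalg.norm(p[2]-p[3]).round(1),'ang',np.degrees(np.arctan2(d[1],d[0])).round(1))
from plant import manip
c=manip.read_camera('wrist');print(c['fx'],c['cx'],c['cy'],np.round(c['T_tool_cam'],3).tolist())
```

```text
L1 [372.8 308.4] len 136.4 w 15.4 20.1 ang 89.0
L2 [466.6 347.8] len 135.2 w 19.9 21.0 ang 98.3
U1 [429.7 159.5] len 136.7 w 19.8 20.3 ang 78.5
U2 [511.6 143.9] len 136.9 w 20.0 22.3 ang 79.0
325.19226210127806 280.38882794190573 208.8128962254123 [[0.0, -0.965, -0.261, 67.88], [1.0, 0.0, -0.0, -0.452], [0.0, -0.261, 0.965, -145.824], [0.0, 0.0, 0.0, 1.0]]
```

>>> {"op": "send_rows", "data": {"grip": [0,0,0,0,0,0,0], "dp": [[0.56,-0.83,0],[0.56,-0.83,0],[0.56,-0.83,0],[0.56,-0.83,0],[0.56,-0.83,0],[0.56,-0.83,0],[0.56,-0.83,0]], "yaw": [-0.1,-0.1,-0.1,-0.1,-0.1,-0.1,-0.1]}}

```text
clock: 0.85
tool_pos: [220.6, -267.8, 239.0]
eef_rot: [179.9, 0.0, 51.7]
ft_force: [0.4, 0.1, -0.3]
gripper_width: 1.001
finger_force: 0.0
```

```bash
cat >> h.py <<'E'
def to(x,y,z,yaw):
    from plant import manip
    s=manip.sense();p=np.array(s['tool_pos']);w=s['eef_rot'][2];a=np.radians(w);d=np.array([x,y,z])-p
    t=np.array([d[0]*np.cos(a)+d[1]*np.sin(a),d[0]*np.sin(a)-d[1]*np.cos(a),-d[2]])
    print('at',p.round(1),np.round(s['eef_rot'],2),'t',round(s['clock'],2),'w',round(s['gripper_width'],3),'F',np.round(s['ft_force'],1),'ff',np.round(s['finger_force'],1))
    print('dp',(t/250).round(4).tolist(),'yaw',round(-((yaw-w+180)%360-180)/360,4))
E
python3 -c "
from h import *
to(300,-30,238,80)
c=np.load('side.npy',allow_pickle=True).item();print(ray(c,[[320,178],[211,140],[297,140],[254,153],[397,202]],0).round())"
```

```text
at [ 220.6 -267.8  239. ] [1.7995e+02 4.0000e-02 5.1710e+01] t 0.85 w 1.001 F [ 0.4  0.1 -0.3] ff 0.0
dp [0.9432, -0.3401, 0.004] yaw -0.0786
[[592. 421.]
 [412. 675.]
 [608. 625.]
 [491. 577.]
 [698. 287.]]
```

>>> {"op": "send_rows", "data": {"grip": [0,0,0,0,0,0,0], "dp": [[0.94,-0.34,0],[0.94,-0.34,0],[0.94,-0.34,0],[0.94,-0.34,0],[0.94,-0.34,0],[0.94,-0.34,0],[0.94,-0.34,0]], "yaw": [-0.1,-0.1,-0.1,-0.1,-0.1,-0.1,-0.1]}}

```text
clock: 1.55
tool_pos: [300.1, -31.0, 238.7]
eef_rot: [-180.0, 0.0, 87.8]
ft_force: [0.0, -0.9, 0.4]
gripper_width: 1.003
finger_force: 0.0
```

```bash
python3 -c "
from h import *
to(400,170,260,90)"
```

```text
at [300.1 -31.  238.7] [-1.7997e+02  1.0000e-02  8.7760e+01] t 1.55 w 1.003 F [ 0.  -0.9  0.4] ff 0.0
dp [0.819, 0.3679, -0.0853] yaw -0.0062
```

>>> {"op": "send_rows", "data": {"grip": [0,0,0,0,0,0,0], "dp": [[0.82,0.37,-0.08],[0.82,0.37,-0.08],[0.82,0.37,-0.08],[0.82,0.37,-0.08],[0.82,0.37,-0.08],[0.82,0.37,-0.08],[0.82,0.37,-0.08]], "yaw": [0,0,0,0,0,0,0]}}

```text
clock: 2.25
tool_pos: [401.4, 168.0, 258.2]
eef_rot: [-179.9, 0.0, 87.5]
ft_force: [-0.9, -1.3, -0.4]
gripper_width: 0.998
finger_force: 0.0
```

```bash
cat > w.py <<'E'
import sys
from h import *
from plant import manip
from scipy.spatial.transform import Rotation as R
s=manip.sense();c=manip.read_camera('wrist')
T=np.eye(4);T[:3,:3]=R.from_euler('xyz',s['eef_rot'],degrees=True).as_matrix();T[:3,3]=s['tool_pos']
c['cam_to_world']=T@np.asarray(c['T_tool_cam']);np.save('wrist.npy',c,allow_pickle=True)
cv2.imwrite(f'pics/{sys.argv[1]}.png',cv2.resize(c['img'][:,:,::-1],(800,600),interpolation=cv2.INTER_CUBIC))
E
python3 w.py w1
```

```text
(no output)
```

View pics/w1.png

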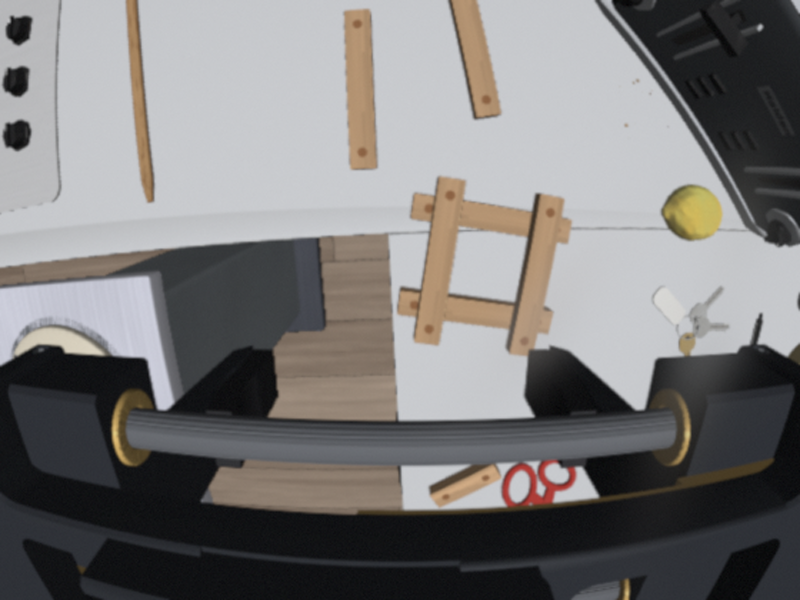

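The wrist view shows L1 with dowels at (357,23) and (362,153). The near end of L2 is at (485,99), with its far end just out of frame. The upper slats' dowels are at (450,195)/(429,328) and (550,212)/(524,341). I'll refine these dowel centroids and cast them.

```bash
cat >> h.py <<'E'
def fray(c,uv,z):
    uv=np.asarray(uv,float).reshape(-1,2)-[c['cx'],c['cy']];r=np.hypot(*uv.T);th=r/c['fx'];T=c['cam_to_world']
    d=np.c_[uv*(np.sin(th)/r)[:,None],np.cos(th)]@T[:3,:3].T;o=T[:3,3]
    return (o+d*((z-o[2])/d[:,2])[:,None])[:,:2]
def dowel(c,uv8,h=5):
    u,v=np.asarray(uv8)*.7;u0,v0=int(round(u)),int(round(v))
    g=c['img'][v0-h:v0+h+1,u0-h:u0+h+1,1].astype(float);lab=cv2.cvtColor(c['img'],cv2.COLOR_RGB2HSV)[v0-h:v0+h+1,u0-h:u0+h+1]
    sat=lab[...,1].astype(float);yy,xx=np.mgrid[-h:h+1,-h:h+1];w=np.clip(sat-np.percentile(sat,80),0,None)*(xx**2+yy**2<=h*h)
    return u0+(w*xx).sum()/w.sum(),v0+(w*yy).sum()/w.sum()
def slat(c,a,b,z):
    q=[dowel(c,a),dowel(c,b)];p=fray(c,q,z);d=p[0]-p[1]
    print(np.round(np.array(q)/.7,1).tolist(),'mid',p.mean(0).round(1),'sep',np.hypot(*d).round(1),'ang',np.degrees(np.arctan2(d[1],d[0])).round(2));return p.mean(0),d
E
python3 -c "
from h import *
c=np.load('wrist.npy',allow_pickle=True).item()
slat(c,(357,23),(362,153),18);slat(c,(450,195),(429,328),36);slat(c,(550,212),(524,341),36)
slat(c,(425,208),(408,304),18)
print(fray(c,[dowel(c,(485,99))],18))
to(372.5,308.5,80,89)"
```

```text
[[356.7, 23.2], [361.6, 151.7]] mid [374.2 313.1] sep 112.0 ang 89.75
[[449.6, 194.6], [428.3, 328.6]] mid [432.8 164. ] sep 112.1 ang 79.53
[[549.6, 212.0], [523.7, 340.9]] mid [515.3 148.5] sep 112.2 ang 79.59
[[428.5, 208.0], [413.0, 304.5]] mid [418.8 166.5] sep 83.9 ang 78.97
[[478.10326156 298.48592479]]
at [401.  167.8 258.3] [-1.7995e+02  3.0000e-02  8.7430e+01] t 2.3 w 1.003 F [ 1.4 -0.2  1. ] ff 0.0
dp [0.557, -0.1393, 0.7133] yaw -0.0044
```

>>> {"op": "send_rows", "data": {"grip": [0,0,0,0,0,0], "dp": [[0.567,-0.135,0.2],[0.567,-0.135,0.433],[0.567,-0.135,0.433],[0.567,-0.135,0.433],[0.567,-0.135,0.433],[0.567,-0.135,0.433]], "yaw": [-0.0055,-0.0055,-0.0055,-0.0055,-0.0055,-0.0055]}}

```text
clock: 2.9
tool_pos: [373.4, 311.6, 150.8]
eef_rot: [180.0, 0.0, 89.5]
ft_force: [0.6, -0.1, 1.0]
gripper_width: 0.999
finger_force: 0.0
```

```bash
python3 w.py w2; python3 -c "
from h import *
to(373.5,311,3,89.4)
c=np.load('side.npy',allow_pickle=True).item()
for n,z,a in(('L1',18,[(90,119),(148,261)]),('L2',18,[(275,50),(387,170)]),('U1',36,[(357,245),(391,427)]),('U2',36,[(591,233),(653,414)])):
    p=ray(c,np.array(a)*170/780+[199.6,169.6],z);d=p[0]-p[1];print(n,p.mean(0).round(1),np.hypot(*d).round(1),np.degrees(np.arctan2(d[1],d[0])).round(1))
"
```

```text
at [373.8 311.5 151.5] [ 1.7992e+02 -2.0000e-02  8.9490e+01] t 2.95 w 1.002 F [-0.3  0.3  1. ] ff 0.0
dp [-0.0022, -0.0011, 0.5938] yaw 0.0002
L1 [372.2 310. ] 112.7 89.8
L2 [467.9 351.3] 112.6 98.2
U1 [429.9 161.3] 111.6 79.3
U2 [513.4 146.6] 113.1 79.2
```

View pics/w2.png

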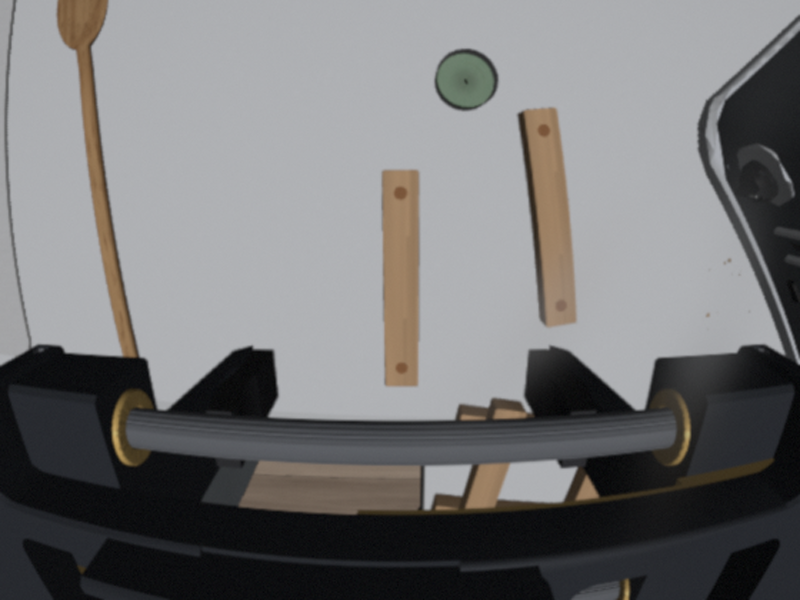

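The wrist view now shows both loose slats in full, with L1 dowels at (400,193)/(402,368) and L2 dowels at (544,130)/(561,305).

```bash
python3 -c "
from h import *
c=np.load('wrist.npy',allow_pickle=True).item()
slat(c,(400,193),(402,368),18);slat(c,(544,130),(561,305),18)"
```

```text
[[399.0, 192.2], [400.6, 367.4]] mid [373.9 313.2] sep 112.0 ang 90.0
[[542.8, 129.9], [560.4, 305.6]] mid [469.8 353.6] sep 112.3 ang 98.45
```

>>> {"op": "send_rows", "data": {"grip": [0,0,0,0,0,0,0], "dp": [[0,0,0.2],[0,0,0.4],[0,0,0.5],[0,0,0.56],[0,0,0.59],[0,0,0.593],[0,0,0.593]], "yaw": [0,0,0,0,0,0,0]}}

```text
clock: 3.65
tool_pos: [373.6, 312.8, 3.4]
eef_rot: [179.9, -0.1, 89.6]
ft_force: [-0.8, 0.9, 0.2]
gripper_width: 0.999
finger_force: 0.0
```

>>> {"op": "send_rows", "data": {"grip": [255,255,255,255,255,255,255,255], "dp": [[0,0,0],[0,0,0],[0,0,0],[0,0,0],[0,0,0],[0,0,0],[0,0,0],[0,0,0]], "yaw": [0,0,0,0,0,0,0,0]}}

```text
clock: 4.45
tool_pos: [372.6, 313.0, 2.2]
eef_rot: [-180.0, 0.0, 89.6]
ft_force: [-0.1, 0.2, -0.2]
gripper_width: 0.296
finger_force: 0.0
```

>>> {"op": "send_rows", "data": {"grip": [255,255,255,255,255,255,255,255], "dp": [[0,0,0],[0,0,0],[0,0,0],[0,0,0],[0,0,-0.05],[0,0,-0.2],[0,0,-0.4],[0,0,-0.48]], "yaw": [0,0,0,0,0,0,0,0]}}

```text
clock: 5.25
tool_pos: [373.7, 313.6, 127.0]
eef_rot: [179.7, -0.2, 89.6]
ft_force: [1.0, 0.1, -1.0]
gripper_width: 0.243
finger_force: 30.0
```

```bash
python3 -c "
from h import *
to(430,118,123,169.5)"
```

```text
at [373.7 313.6 127. ] [ 1.7969e+02 -1.6000e-01  8.9620e+01] t 5.25 w 0.243 F [ 1.   0.1 -1. ] ff 30.0
dp [-0.7811, 0.2303, 0.0159] yaw -0.2219
```

>>> {"op": "send_rows", "data": {"grip": [255,255,255,255,255,255,255,255], "dp": [[-0.05,0.02,0],[-0.2,0.09,0],[-0.35,0.165,0],[-0.5,0.235,0],[-0.65,0.305,0],[-0.75,0.35,0],[-0.79,0.373,0],[-0.796,0.373,0]], "yaw": [-0.02,-0.04,-0.06,-0.08,-0.1,-0.12,-0.14,-0.16]}}

```text
clock: 6.05
tool_pos: [465.2, 111.9, 123.1]
eef_rot: [180.0, 0.0, 147.4]
ft_force: [-0.5, 0.4, -1.4]
gripper_width: 0.248
finger_force: 30.0
```

```bash
python3 -c "
from h import *
to(465.2,113.8,125,169.4)"
```

```text
at [465.2 111.9 123.1] [1.7998e+02 5.0000e-02 1.4738e+02] t 6.05 w 0.248 F [-0.5  0.4 -1.4] ff 30.0
dp [0.004, 0.0063, -0.0077] yaw -0.0612
```

>>> {"op": "send_rows", "data": {"grip": [255,255,255,255,255], "dp": [[0.004,0.006,0],[0.004,0.006,0],[0.004,0.006,0],[0.004,0.006,0],[0.004,0.006,0]], "yaw": [-0.02,-0.04,-0.061,-0.061,-0.061]}}

```text
clock: 6.55
tool_pos: [464.5, 115.2, 122.8]
eef_rot: [180.0, 0.0, 169.0]
ft_force: [-0.3, -0.8, -0.8]
gripper_width: 0.245
finger_force: 30.0
```

```bash
python3 w.py w3; python3 -c "
from h import *
to(465.2,113.8,40,169.4)"
```

```text
at [464.5 115.2 122.6] [1.8000e+02 2.0000e-02 1.6899e+02] t 6.6 w 0.245 F [-0.5  0.5 -0.6] ff 30.0
dp [-0.0039, -0.0048, 0.3305] yaw -0.0011
```

View pics/w3.png

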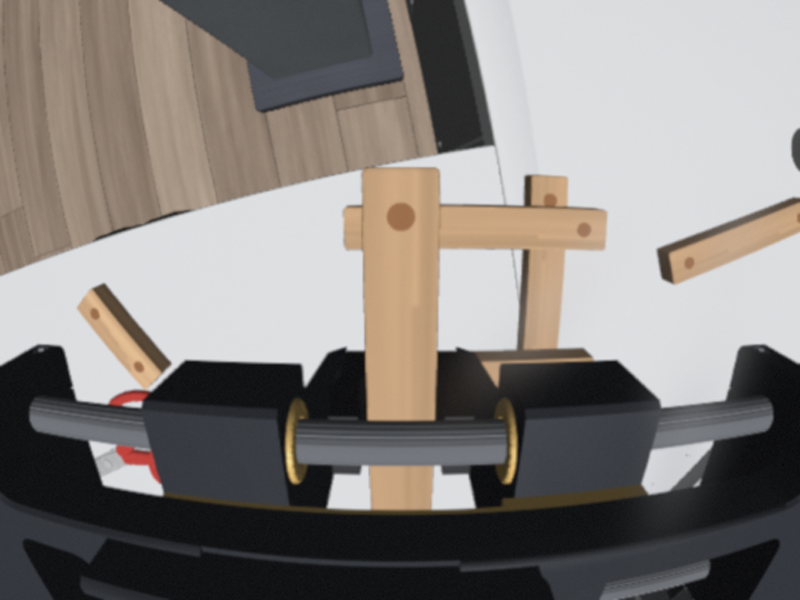

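The held slat's dowel is at (401,216), and U1's left-hand (+y) dowel is at (584,229), with its ends at (344,228) and (606,229).

```bash
python3 -c "
from h import *
c=np.load('wrist.npy',allow_pickle=True).item()
u=lambda a:np.array([np.cos(np.radians(a)),np.sin(np.radians(a))])
h=fray(c,[dowel(c,(401,216),9)],138)[0];hc=h-56*u(169)
d=fray(c,[dowel(c,(584,229))],36)[0];U1=d-56*u(79.5)
e=fray(c,np.array([[344,228],[606,229]])*.7,36);print('U1 ends',e.round(1),e.mean(0).round(1))
for z in(134,138,142): print(z,fray(c,[dowel(c,(401,216),9)],z)[0]-56*u(169))
cen=U1+42*u(-10.5);print('held dowel',h,'held ctr',hc,'U1',U1,'S-',cen-42*u(79.5))
"
```

```text
U1 ends [[420.1  95.8]
 [444.9 232.3]] [432.5 164. ]
134 [466.86446238 115.03565727]
138 [466.50974182 115.12375596]
142 [466.15502127 115.21185465]
held dowel [411.53861955 125.8090597 ] held ctr [466.50974182 115.12375596] U1 [431.25809212 163.08378994] S- [464.90090617 114.13319175]
```

>>> {"op": "send_rows", "data": {"grip": [255,255,255,255,255,255,255,255], "dp": [[0.005,-0.004,0.1],[0.005,-0.004,0.2],[0.005,-0.004,0.27],[0.005,-0.004,0.3],[0.005,-0.004,0.32],[0.005,-0.004,0.328],[0.005,-0.004,0.333],[0.005,-0.004,0.333]], "yaw": [-0.0014,-0.0014,-0.0014,-0.0014,-0.0014,-0.0014,-0.0014,-0.0014]}}

```text
clock: 7.4
tool_pos: [463.3, 114.4, 39.4]
eef_rot: [180.0, 0.0, 169.7]
ft_force: [0.4, 0.3, 0.3]
gripper_width: 0.245
finger_force: 30.0
```

>>> {"op": "send_rows", "data": {"grip": [255,255,255], "dp": [[0,0,0.001],[0,0,0.002],[0,0,0.003]], "yaw": [0,0,0]}}

```text
clock: 7.7
tool_pos: [463.2, 114.4, 38.4]
eef_rot: [180.0, 0.0, 169.7]
ft_force: [-0.9, -0.3, -0.4]
gripper_width: 0.246
finger_force: 30.0
```

>>> {"op": "send_rows", "data": {"grip": [120,120,120,120,120,120], "dp": [[0,0,0],[0,0,0],[0,0,0],[0,0,0],[0,0,0],[0,0,0]], "yaw": [0,0,0,0,0,0]}}

```text
clock: 8.3
tool_pos: [463.1, 114.4, 38.2]
eef_rot: [180.0, 0.0, 169.7]
ft_force: [-0.8, 0.4, 0.2]
gripper_width: 0.529
finger_force: 0.0
```

>>> {"op": "send_rows", "data": {"grip": [0,0,0,0,0,0,0,0], "dp": [[0,0,-0.04],[0,0,-0.12],[0,0,-0.25],[0,0,-0.4],[0.2,0,-0.5],[0.4,0,-0.5],[0.4,0,-0.5],[0.4,0,-0.5]], "yaw": [0,0,0,0,0,0,0,0]}}

```text
clock: 9.1
tool_pos: [364.4, 132.6, 164.2]
eef_rot: [180.0, 0.1, 169.7]
ft_force: [0.6, -0.0, -0.3]
gripper_width: 1.004
finger_force: 0.0
```

```bash
python3 w.py w4
```

```text
(no output)
```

View pics/w4.png

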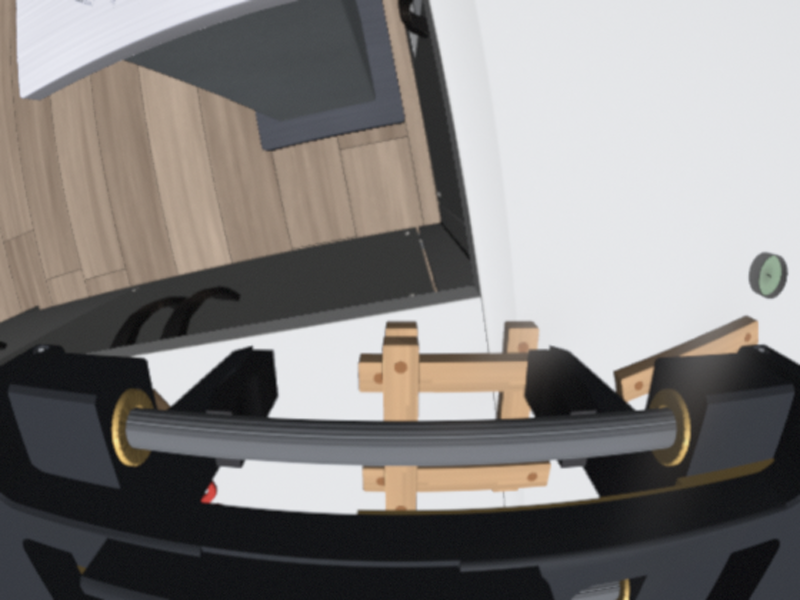

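The first slat lies across the upper pair, with its dowel at (400,367). The gripper hides the rest, so I'll check it from the earlier viewpoint on the way to L2.

```bash
python3 -c "
from h import *
to(430,175,260,98.4)"
```

```text
at [365.3 132.3 164. ] [1.7998e+02 1.1000e-01 1.6969e+02] t 9.15 w 1.001 F [ 0.4 -0.1  0.2] ff 0.0
dp [-0.2239, 0.2142, -0.3841] yaw 0.198
```

>>> {"op": "send_rows", "data": {"grip": [0,0,0,0,0,0,0,0], "dp": [[0,0,-0.1],[0,0,-0.2],[-0.1,0.1,-0.3],[-0.2,0.2,-0.38],[-0.224,0.214,-0.384],[-0.224,0.214,-0.384],[-0.224,0.214,-0.384],[-0.224,0.214,-0.384]], "yaw": [0.198,0.198,0.198,0.198,0.198,0.198,0.198,0.198]}}

```text
clock: 9.95
tool_pos: [430.7, 174.7, 259.0]
eef_rot: [-180.0, 0.0, 100.5]
ft_force: [0.2, 0.1, 0.5]
gripper_width: 0.997
finger_force: 0.0
```

>>> {"op": "send_rows", "data": {"grip": [0,0,0], "dp": [[0,0,0],[0,0,0],[0,0,0]], "yaw": [0.007,0.007,0.007]}}

```text
clock: 10.25
tool_pos: [430.1, 174.7, 259.1]
eef_rot: [-180.0, 0.0, 98.5]
ft_force: [0.1, -0.9, 0.5]
gripper_width: 0.995
finger_force: 0.0
```

```bash
python3 w.py w5;python3 -c "
from h import *
to(469.3,353,150,98.4)"
```

```text
at [429.9 174.8 259.1] [-179.99    0.     98.46] t 10.3 w 0.998 F [-0.1 -0.6  0.1] ff 0.0
dp [0.6819, 0.2606, 0.4363] yaw 0.0002
```

View pics/w5.png

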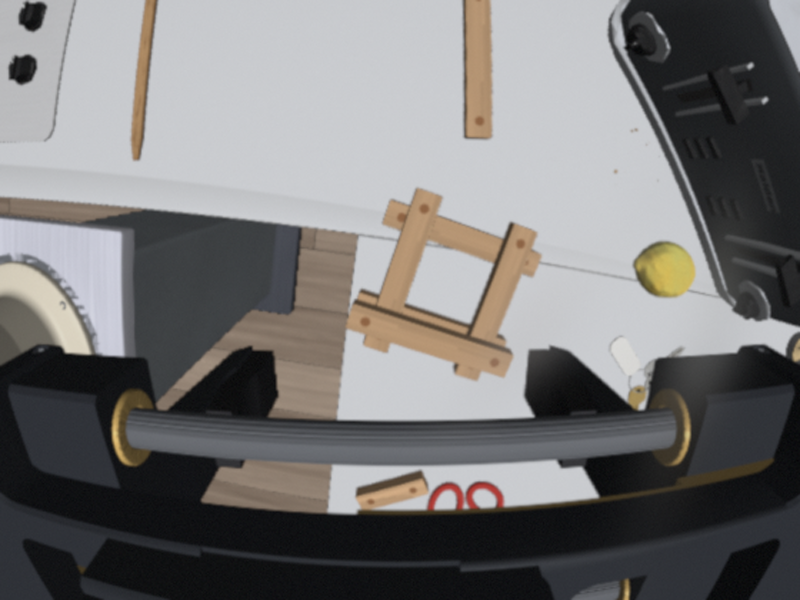

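The placed slat's dowels are at (366,322) and (494,362), U1's left-hand dowel at (424,208) and U2's at (519,243). The bottom slat at the left shows its dowels at (397,212) and (528,263).

```bash
python3 -c "
from h import *
c=np.load('wrist.npy',allow_pickle=True).item()
u=lambda a:np.array([np.cos(np.radians(a)),np.sin(np.radians(a))])
P,_=slat(c,(494,362),(366,322),54);D,d=slat(c,(519,243),(424,208),36)
b,_=slat(c,(528,263),(397,212),18)
a=79.5;cen=D-56*u(a)
print('cen',cen,'P-S-: along slat',(P-cen)@u(a-90),'across',(P-cen)@u(a)+42,'bottom rel',(b-cen)@u(a-90),(b-cen)@u(a))
"
```

```text
[[493.8, 362.1], [364.6, 321.3]] mid [464.6 115. ] sep 111.8 ang -10.24
[[519.8, 243.2], [423.5, 208.2]] mid [484.2 211.2] sep 83.9 ang -10.45
[[526.3, 262.6], [400.5, 215.6]] mid [482.8 197.4] sep 115.9 ang -11.24
cen [473.95859974 156.14739697] P-S-: along slat -1.711085005202298 across -0.194438763315965 bottom rel 1.1683136251458721 42.15733206299738
```

>>> {"op": "send_rows", "data": {"grip": [0,0,0,0,0,0,0,0], "dp": [[0.2,0.08,0],[0.4,0.15,0.1],[0.55,0.21,0.25],[0.682,0.26,0.436],[0.682,0.26,0.436],[0.682,0.26,0.436],[0.682,0.26,0.436],[0.682,0.26,0.436]], "yaw": [0,0,0,0,0,0,0,0]}}

```text
clock: 11.1
tool_pos: [469.5, 352.5, 152.0]
eef_rot: [179.9, -0.0, 98.4]
ft_force: [0.7, 0.3, 0.5]
gripper_width: 0.996
finger_force: 0.0
```

```bash
python3 w.py w6; python3 -c "
from h import *
to(469.3,353,3,98.4)
c=np.load('wrist.npy',allow_pickle=True).item()
slat(c,(400,193),(401,368),18)"
```

```text
at [469.5 352.5 152. ] [ 1.7985e+02 -4.0000e-02  9.8350e+01] t 11.15 w 0.999 F [ 0.2  0.1 -0.1] ff 0.0
dp [0.0021, -0.0004, 0.596] yaw -0.0001
[[399.0, 192.2], [399.2, 367.2]] mid [469.7 354. ] sep 112.3 ang 98.36
```

>>> {"op": "send_rows", "data": {"grip": [0,0,0,0,0,0,0], "dp": [[0.004,0,0.2],[0.004,0,0.4],[0.004,0,0.5],[0.004,0,0.56],[0.004,0,0.588],[0.004,0,0.593],[0.004,0,0.593]], "yaw": [0,0,0,0,0,0,0]}}

```text
clock: 11.85
tool_pos: [469.4, 354.4, 3.4]
eef_rot: [179.9, -0.0, 98.4]
ft_force: [0.3, 0.1, -0.6]
gripper_width: 0.999
finger_force: 0.0
```

>>> {"op": "send_rows", "data": {"grip": [255,255,255,255,255,255,255,255], "dp": [[0,0,0],[0,0,0],[0,0,0],[0,0,0],[0,0,0],[0,0,0],[0,0,0],[0,0,0]], "yaw": [0,0,0,0,0,0,0,0]}}

```text
clock: 12.65
tool_pos: [468.6, 354.1, 1.9]
eef_rot: [-180.0, 0.0, 98.4]
ft_force: [-0.2, 0.2, 0.4]
gripper_width: 0.297
finger_force: 0.0
```

>>> {"op": "send_rows", "data": {"grip": [255,255,255,255,255,255,255,255], "dp": [[0,0,0],[0,0,0],[0,0,0],[0,0,0],[0,0,-0.05],[0,0,-0.2],[0,0,-0.4],[0,0,-0.48]], "yaw": [0,0,0,0,0,0,0,0]}}

```text
clock: 13.45
tool_pos: [469.9, 354.8, 127.4]
eef_rot: [179.6, -0.1, 98.4]
ft_force: [0.3, -0.2, -1.0]
gripper_width: 0.244
finger_force: 30.0
```

```bash
python3 -c "
from h import *
to(481.6,197.5,123,169.5)"
```

```text
at [469.9 354.8 127.4] [ 1.7962e+02 -1.2000e-01  9.8410e+01] t 13.45 w 0.244 F [ 0.3 -0.2 -1. ] ff 30.0
dp [-0.6294, -0.0458, 0.0177] yaw -0.1975
```

>>> {"op": "send_rows", "data": {"grip": [255,255,255,255,255,255,255,255], "dp": [[-0.05,0,0],[-0.15,-0.01,0],[-0.3,-0.02,0],[-0.45,-0.03,0],[-0.55,-0.04,0],[-0.61,-0.046,0],[-0.63,-0.046,0],[-0.63,-0.046,0]], "yaw": [-0.02,-0.04,-0.06,-0.08,-0.1,-0.12,-0.14,-0.16]}}

```text
clock: 14.25
tool_pos: [480.5, 195.8, 123.0]
eef_rot: [180.0, 0.0, 156.2]
ft_force: [-0.7, -0.2, 0.6]
gripper_width: 0.245
finger_force: 30.0
```

>>> {"op": "send_rows", "data": {"grip": [255,255,255,255,255], "dp": [[0,0,0],[0,0,0],[0,0,0],[0,0,0],[0,0,0]], "yaw": [-0.02,-0.0375,-0.0375,-0.0375,-0.0375]}}

```text
clock: 14.75
tool_pos: [480.3, 196.6, 122.3]
eef_rot: [180.0, 0.0, 169.4]
ft_force: [0.2, 0.6, -0.9]
gripper_width: 0.246
finger_force: 30.0
```

```bash
python3 w.py w7; python3 -c "
from h import *
to(481.6,197.5,123,169.5)"
```

```text
at [480.3 196.6 122.2] [1.7999e+02 1.0000e-02 1.6940e+02] t 14.8 w 0.245 F [-0.8 -0.3 -0.6] ff 30.0
dp [-0.0046, 0.0044, -0.0032] yaw -0.0003
```

View pics/w7.png

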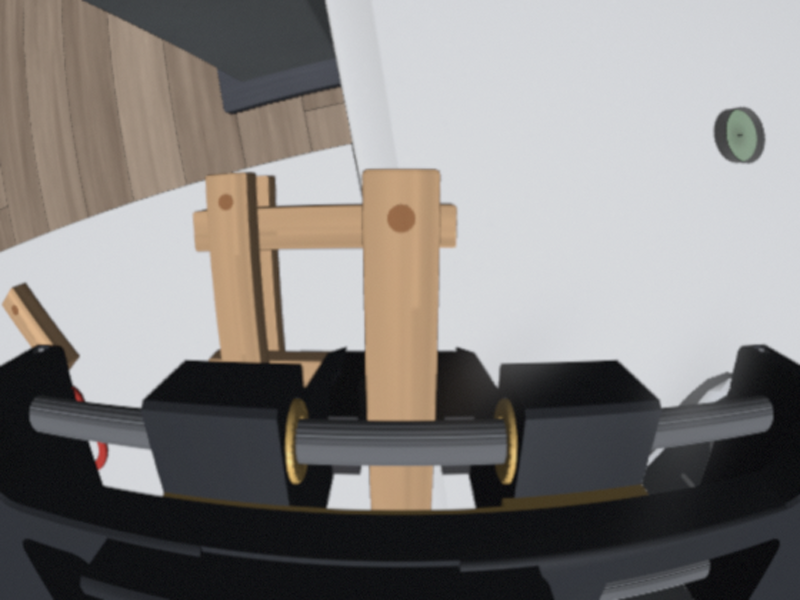

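The held slat's dowel is at (401,218), the placed slat's at (226,202), and U1's ends are at (194,231) and (457,226).

```bash
python3 -c "
from h import *
c=np.load('wrist.npy',allow_pickle=True).item()
u=lambda a:np.array([np.cos(np.radians(a)),np.sin(np.radians(a))])
h=fray(c,[dowel(c,(401,218),9)],138)[0]
p=fray(c,[dowel(c,(226,202),6)],54)[0]
e=fray(c,np.array([[194,231],[457,226]])*.7,36)
U1=e.mean(0);al=u(-10.5);ac=u(79.5)
print('U1',U1,np.hypot(*(e[0]-e[1])));hc=h+56*al;P=p+56*al;cen=U1+42*al
print('held',hc,'P',P,'held-P',(hc-P)@al,(hc-P)@ac,'held-S+',(hc-cen)@al,(hc-cen)@ac-42,'P-S-',(P-cen)@al,(P-cen)@ac+42)
"
```

```text
U1 [432.72725016 164.63827074] 139.12325694154853
held [482.47759571 196.45669169] P [464.58768925 114.55661189] held-P 2.665234235900496 83.78883189518682 held-S+ 1.118824744623248 -1.6481010891996064 P-S- -1.54640949127725 -1.4369329843864236
```

>>> {"op": "send_rows", "data": {"grip": [255,255,255,255,255,255,255,255], "dp": [[0.005,0.002,0.1],[0.005,0.002,0.2],[0.005,0.002,0.27],[0.005,0.002,0.3],[0.005,0.002,0.32],[0.005,0.002,0.328],[0.005,0.002,0.333],[0.005,0.002,0.333]], "yaw": [-0.0003,-0.0003,-0.0003,-0.0003,-0.0003,-0.0003,-0.0003,-0.0003]}}

```text
clock: 15.6
tool_pos: [479.4, 197.4, 39.2]
eef_rot: [180.0, 0.0, 169.6]
ft_force: [-0.2, 0.1, -0.4]
gripper_width: 0.246
finger_force: 30.0
```

>>> {"op": "send_rows", "data": {"grip": [255,255,255], "dp": [[0,0,0.001],[0,0,0.002],[0,0,0.003]], "yaw": [0,0,0]}}

```text
clock: 15.9
tool_pos: [479.2, 197.3, 38.1]
eef_rot: [180.0, 0.0, 169.6]
ft_force: [-0.1, -0.3, 0.0]
gripper_width: 0.248
finger_force: 30.0
```

>>> {"op": "send_rows", "data": {"grip": [120,120,120,120,120,120], "dp": [[0,0,0],[0,0,0],[0,0,0],[0,0,0],[0,0,0],[0,0,0]], "yaw": [0,0,0,0,0,0]}}

```text
clock: 16.5
tool_pos: [479.1, 197.3, 38.0]
eef_rot: [-180.0, -0.0, 169.6]
ft_force: [-0.2, -0.0, 1.0]
gripper_width: 0.534
finger_force: 0.0
```

>>> {"op": "send_rows", "data": {"grip": [120,120,120,120,120,120,120,120], "dp": [[0,0,-0.04],[0,0,-0.12],[0,0,-0.25],[0,0,-0.4],[0,0,-0.5],[0,0,-0.6],[0,0,-0.7],[0,0,-0.7]], "yaw": [0,0,0,0,0,0,0,0]}}

```text
clock: 17.3
tool_pos: [480.2, 197.6, 216.7]
eef_rot: [179.9, 0.3, 169.6]
ft_force: [-0.4, -0.4, 0.5]
gripper_width: 0.53
finger_force: 0.0
```

```bash
python3 -c "
from h import *
to(430,175,260,98.4)"
```

```text
at [480.2 197.6 216.7] [179.87   0.35 169.62] t 17.3 w 0.53 F [-0.4 -0.4  0.5] ff 0.0
dp [0.1812, -0.125, -0.1733] yaw 0.1978
```

>>> {"op": "send_rows", "data": {"grip": [0,0,0,0,0,0,0,0], "dp": [[0.1,-0.06,-0.1],[0.18,-0.125,-0.173],[0.18,-0.125,-0.173],[0.18,-0.125,-0.173],[0.18,-0.125,-0.173],[0.18,-0.125,-0.173],[0.18,-0.125,-0.173],[0.18,-0.125,-0.173]], "yaw": [0.195,0.195,0.195,0.195,0.195,0.195,0.195,0.195]}}

```text
clock: 18.1
tool_pos: [428.8, 174.6, 255.6]
eef_rot: [-179.9, -0.0, 100.5]
ft_force: [-0.4, -0.5, -0.7]
gripper_width: 0.999
finger_force: 0.0
```

>>> {"op": "send_rows", "data": {"grip": [0,0,0], "dp": [[0,0,0],[0,0,0],[0,0,0]], "yaw": [0.008,0.008,0.008]}}

```text
clock: 18.4
tool_pos: [429.0, 174.7, 255.9]
eef_rot: [-180.0, 0.0, 98.1]
ft_force: [-0.5, -0.3, 0.0]
gripper_width: 0.996
finger_force: 0.0
```

```bash
python3 w.py w8
```

View pics/w8.png

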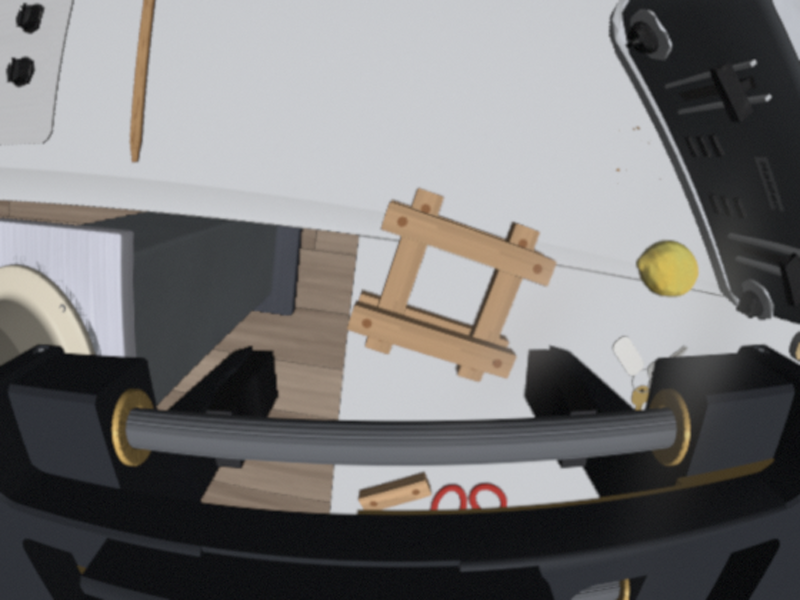

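The third layer is now complete, with the new slat's dowels at (403,221) and (537,268) and the first slat's at (367,323) and (496,363). I'll measure it as a check.

```bash
python3 -c "
from h import *
c=np.load('wrist.npy',allow_pickle=True).item()
u=lambda a:np.array([np.cos(np.radians(a)),np.sin(np.radians(a))])
P,_=slat(c,(496,363),(367,323),54);Q,_=slat(c,(537,268),(403,221),54);D,_=slat(c,(522,242),(426,208),36)
a=79.5;cen=D-56*u(a)
for X,s in((P,42),(Q,-42)):print((X-cen)@u(a-90),(X-cen)@u(a)+s)
"
```

```text
[[496.8, 363.1], [366.1, 322.8]] mid [464.6 115. ] sep 112.1 ang -10.26
[[536.4, 267.9], [401.6, 221.1]] mid [480.8 198. ] sep 111.5 ang -10.31
[[522.3, 242.9], [424.9, 208.4]] mid [484.2 211.3] sep 84.0 ang -10.28
-1.7120189146210785 -0.2680353455670641
-0.942156435470488 0.2893592715191531
```

Both slats are within 2 mm of their targets and the stack hasn't moved, so I'm handing in.

```bash
python3 -c "
from plant import manip
print(manip.sign_off())"
```

```text
the job is handed in; nothing more can be done
None
```

I laid both full-length slats as the third layer, each above a bottom slat. The wrist camera put them within 2 mm of their targets with no visible shift of the stack. I handed the job in at about 18.5 s, and no verdict was returned.

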